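# Unlock the lid stay and close the bottle chest

## Robot

A 7-joint arm with a two-finger parallel gripper is mounted at the origin on the work surface. World frame = base frame: x ahead of the robot, y to its left, z up, the work surface at z = 0. Lengths are in m, angles in rad, forces in N, time in s.
With the tool pointing down it reaches from about 0.35 to 0.9 m from the base axis. Payload 8.1 kg.
Tool frame: the origin (TCP) lies midway between the tips of the shut fingers; the grasp point (between the pads) lies arm.hold_point_z behind it (arm.hold_point_z is the distance from the TCP to the grasp point, in m); z points along the fingers, x is the direction in which the jaws open and shut, and the axes are right-handed (so a half turn about z gives the same grasp; the last joint's range is limited). The gripper opens to 92 mm and grips with 3 to 60 N. Pads are 19 mm wide; open, the fingers measure 130 mm over their backs; the gripper's body (75 mm by 190 mm) begins 47 mm behind the grasp point.
Start: joints at [1.051, 0.434, 0.025, 1.573, -0.012, 1.134, -0.075], TCP at [0.253, -0.572, 0.227] pointing down, gripper open.
Joint ranges: [-2.62, 2.62], [-0.44, 2.09], [-1.27, 1.32], [0.08, 2.57], [-1.32, 4.46], [0.12, 2], [-2.74, 2.74]. Speed limits (rad/s): [2.22, 2.22, 3.01, 3.01, 3.14, 3.14, 3.14].

## Interface

Orientations are given as a rotation vector (axis times angle).
In Python, from cell import arm gives the robot as it stands.
- The arm moves only by the shell command python3 -m pendant 'ROWS' [FORCE]. ROWS is JSON, a list of rows, each an object with "dp": the shift along the tool's x, y, z in m, a list of three; "rotation": the turn, a rotation vector about the tool's x, y, z in rad, a list of three; "fingers": the closure, from -1 (fully open) to 1 (shut). In form: [{"dp": [x, y, z], "rotation": [rx, ry, rz], "fingers": fingers}, ...]. A call has 1 to 20 rows; each row is the pose to reach, as a shift and turn from the pose measured when the call began, along the tool's axes at that moment; what a row does not reach only later rows make up. A row lasts 1/8 s, in which the tool goes at most 62.5 mm and 10.7 degrees, less where a joint would pass 70% of its speed; a pose out of reach is approached as far as the arm can. A call with a gripper value outside its range is refused whole. The fingers move at their own pace and stop on an object; FORCE is the grip in N (left out, the last holds). Time passes only in rows, so rows that repeat a pose let the fingers close. It gives the time, the measured TCP pose, the force and the opening at its end, in the units of the state.
- arm.observe(): the state, without advancing time (a new reading comes with each control period).
- arm.get_image(name): name is "scene" or "top"; returns the picture (420x560x3 uint8, blue, green, red); there is no depth.
- arm.camera_params(name): a dict with "camera_matrix" (3x3 intrinsics, pixels), "rvec" (rotation vector, rad) and "tvec" (3), from world to camera coordinates, as OpenCV has them. Camera axes: x right, y down, z forward; pixel columns grow to the right and rows downward; lengths in m; the calibration is good to about 2 mm. A picture is of the moment at which its call begins. camera_params takes no time and is no camera call.
- arm.sign_off(): hands the job in, once; it reports no verdict.
The state is a dict: "clock": time; "joints": joint angles; "dq": joint speeds; "joint_efforts": joint torques, N m; "position": TCP position; "ee_rot": TCP orientation; "force": force on the tool from outside, world axes, zero at the start; "ft_torque": the same for the moment, N m; "width": opening from 0.0 (shut) to 1.0 (fully open).
Only numpy, scipy, OpenCV 4.12 (cv2) and the standard library are available. Lean on these libraries where they do the work, as an engineer would, in place of code of your own. Each camera call takes 0.05 s, during which the arm holds its last target.

## Task

The bottle chest is packed: please shut it. Its lid is propped open by the folding steel stay on the chest's right-hand end (as seen from the robot), so lift the stay's knee past centre to unlock it while the lid stays up, then lower the lid gently all the way down, never letting it drop. Let go, and leave the bottles in the chest and the things lying and standing around it where they are.

Things in the scene. Friction and masses are not known exactly. Their poses are not given: they have to be found in the camera images.
- chest: Wooden two-bottle chest, fixed, 220 mm deep, 340 wide, 100 high to the rim, walls 12. Origin: centre of its underside; x points from its front (robot's side) to its back, y along its width to the robot's left, z up. Its lid, 225 mm from hinge to front edge, 340 wide, 12 thick, is hinged along the back's top edge.
- hinge (a point): Middle of the lid's hinge line: top outer edge of the chest's back, 110 mm behind the chest's centre and 100 mm up. The hinge line runs along the chest's y. Axes as the chest's.
- lid (a joint): Opening angle of the lid, rad: 0 shut flat on the rim, 1.309 (75 degrees) propped open by the locked stay, leaning forwards over the chest. It weighs 0.4 to 0.8 kg and falls shut if nothing holds it and the stay is folded well past centre.
- lid_handle (a point): Middle of the bar pull on the lid's outer face: round steel bar 12 mm thick, 110 long, parallel to the hinge, 38 mm off the face (bar centre), 20 mm from the lid's front edge, 211 from the hinge line. Lid open: it is behind the lid, 4 mm in front of the hinge line and 211 above it, and is straddled from above. Lid shut: on top, 205 in front of the hinge line, 150 above the table.
- knee (a point): Centre of the knee of the folding stay outside the chest's right-hand (-y) end: rivet with round thumb knob, 16 to 18 mm in diameter, 22 long along the chest's y (10 mm inboard, 12 outboard). Locked: 72 mm in front of the hinge line, 40 above the rim, 185 right of the chest's middle. The open lid leans over it: come from the front and above, leaning away from the lid.
- stay_foot (a point): Pivot of the stay's lower bar on the chest's right-hand end, 120 mm in front of the hinge line, 20 below the rim. Lower bar 77 mm from here to the knee; upper bar 90 from the knee to a pin in the lid's right-hand edge, 120 from the hinge; bars 14 wide, 4 thick. The knee swings about this point: first up and forwards (35 degrees above level), at last down in front.
- stay_knee (a joint): Bend of the stay at its knee, rad: -0.14 locked (knee 6 mm behind and below the straight line, at its stop), 0 bars in line, growing as the knee is lifted up and forwards past centre, 2.9 with the lid shut. The rivets are stiff (some 3 N at the knee): up to about 0.5 (25 mm of lift) the lid still hangs by itself; bent further it comes down.
- bottle0_mid (a point): Centre of a full wine bottle (75 x 298 mm) lying in the front bay of the chest.
- bottle1_mid (a point): Centre of a full wine bottle (75 x 298 mm) lying in the rear bay of the chest.
- bottle_up_mid (a point): Centre of a full wine bottle (75 x 298 mm) standing left of the chest.
- jar_mid (a point): Centre of a small jar (66 x 85 mm) standing to the right of the chest.
- tape_mid (a point): Centre of a roll of packing tape (100 x 48 mm) lying right in front of the stay.
- tin_mid (a point): Centre of a tin (75 x 110 mm) standing left in front of the chest.
- corkscrew_mid (a point): Centre of a folded corkscrew (115 x 40 x 12 mm) lying beside the chest's right-hand end, below the stay.

How it is judged:
By the outcome, as a careful person would: the job done as asked, in the order asked, and still so for the second after the job is handed in, with the robot touching nothing.
It also fails if it takes over 64 s, if anything falls off the work surface, if the arm or the gripper's body presses on something with over 40 N, if the wrist force passes 120 N, or if a joint passes its speed limit or range.

## Working session

There is one attempt and no reset: what is moved stays moved. The work goes in short steps, Python scripts to look and compute and a shell command to move; the robot and the scene stay as the last step left them, time stands still between calls to the robot, and variables do not carry over. Pictures are saved under pics/ and viewed, and the job is handed in when it is done.

```bash
ls; mkdir -p pics; python3 - <<'E'
from cell import arm
import cv2,numpy as np
for n in("scene","top"):
    cv2.imwrite(f"pics/{n}0.png",arm.get_image(n)); p=arm.camera_params(n); print(n,p)
print(arm.observe(),arm.hold_point_z)
E
```

```text
pics
scene {'camera_matrix': array([[404.66547123,   0.        , 277.94543313],
       [  0.        , 404.66547123, 204.14646776],
       [  0.        ,   0.        ,   1.        ]]), 'rvec': array([ 2.52946123,  0.23735304, -0.06366727]), 'tvec': array([-0.51180599,  0.06886801,  1.13717239])}
top {'camera_matrix': array([[474.25956794,   0.        , 276.06320953],
       [  0.        , 474.25956794, 210.31723771],
       [  0.        ,   0.        ,   1.        ]]), 'rvec': array([ 2.22398865, -2.16135783,  0.07355954]), 'tvec': array([0.00327737, 0.54092095, 1.4066676 ])}
{'clock': 0.1, 'joints': array([ 1.05138797,  0.43517168,  0.02499647,  1.57396488, -0.01161055,
        1.13398375, -0.07509816]), 'dq': array([-1.76692846e-03, -1.42389197e-03,  5.56870836e-05, -2.67403565e-03,
       -8.87183877e-04,  8.04098304e-04,  1.46574258e-03]), 'joint_efforts': array([ 2.56662934e-03, -6.69125962e+01,  9.87918377e-01, -3.15146828e+01,
       -6.04847074e-02,  3.74031882e-02,  3.26489521e-05]), 'position': array([ 0.25279721, -0.57112062,  0.22602823]), 'ee_rot': array([-2.63236848e+00,  1.71353050e+00,  1.92053829e-03]), 'force': array([ 0.28506222, -0.35128754, -0.45905762]), 'ft_torque': array([ 0.0181467 , -0.03224921,  0.01550331]), 'width': 1.0004289839688072} 0.0188
```

View pics/scene0.png

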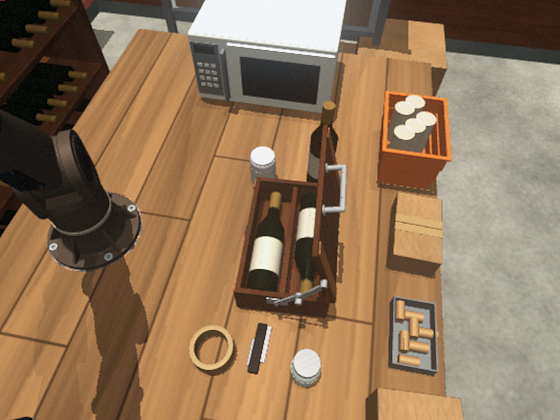

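View pics/top0.png

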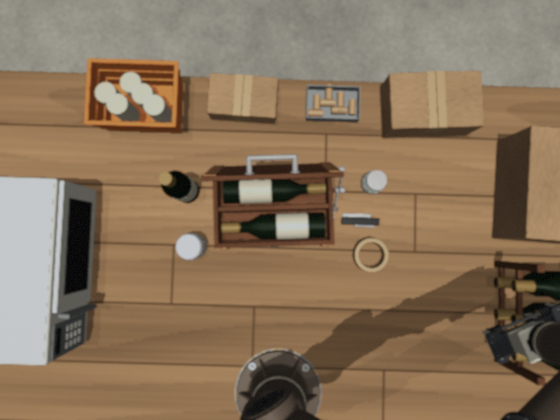

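The scene view shows the robot at the left and the chest at about (290,245). The lid is edge-on at (325,220), with its handle at (340,190). The stay is at about (300,293), with the tape roll, corkscrew and jar below it. I'll zoom in on both views.

```bash
python3 - <<'E'
import cv2
a=cv2.imread("pics/scene0.png")[165:325,225:365]; cv2.imwrite("pics/s0z.png",cv2.resize(a,None,fx=3.7,fy=3.7,interpolation=cv2.INTER_CUBIC)) 
a=cv2.imread("pics/top0.png")[145:275,200:400]; cv2.imwrite("pics/t0z.png",cv2.resize(a,None,fx=4,fy=4,interpolation=cv2.INTER_CUBIC))
E
```

```text
(no output)
```

View pics/s0z.png

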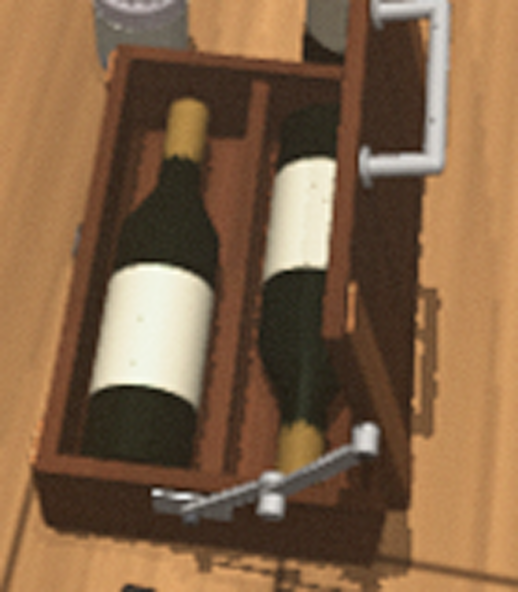

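View pics/t0z.png

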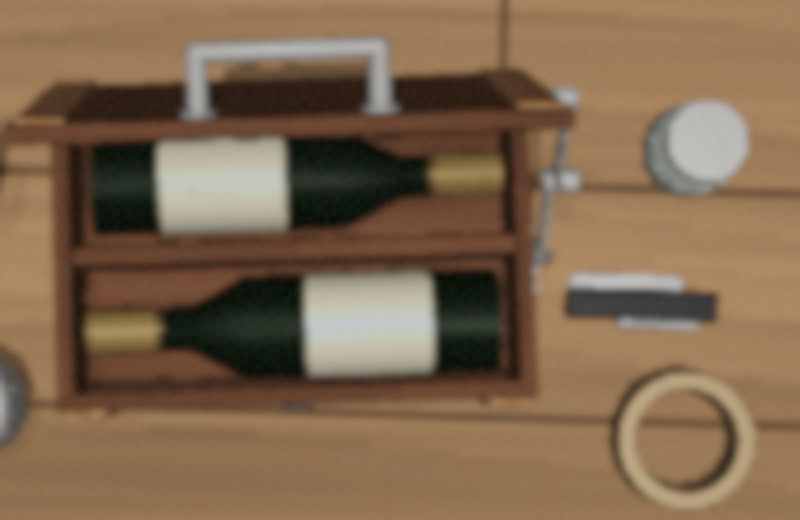

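```bash
cat > h.py <<'E'
import cv2,numpy as np
from cell import arm
from scipy.spatial.transform import Rotation as R
def cam(n):
    p=arm.camera_params(n);r=cv2.Rodrigues(p["rvec"])[0];return p["camera_matrix"],r,np.array(p["tvec"]).ravel()
def ray(n,u,v):
    K,r,t=cam(n);d=r.T@np.linalg.inv(K)@[u,v,1];return -r.T@t,d
def onz(n,u,v,z):
    o,d=ray(n,u,v);return o+d*(z-o[2])/d[2]
def tri(a,b):
    P=[];
    for n in("scene","top"):
        K,r,t=cam(n);P.append(K@np.c_[r,t])
    x=cv2.triangulatePoints(P[0],P[1],np.array(a,float),np.array(b,float)).ravel();return x[:3]/x[3]
def proj(n,X):
    p=arm.camera_params(n);return cv2.projectPoints(np.array(X,float).reshape(-1,3),p["rvec"],p["tvec"],p["camera_matrix"],None)[0].reshape(-1,2)
E
python3 - <<'E'
from h import *
np.set_printoptions(precision=4,suppress=True)
print("s LF RF",onz("scene",256.1,178,.1),onz("scene",235.8,291.2,.1))
print("t LF RF",onz("top",214.5,245.5,.1),onz("top",333.75,243.25,.1))
print("tri",tri((256.1,178),(214.5,245.5)),tri((235.8,291.2),(333.75,243.25)))
print("knee",tri((298,298.2),(340.75,190)),"top onz",onz("top",340.75,190,.14),onz("scene",298,298.2,.14))
print("handle t",onz("top",247.5,156.75,.311),onz("top",296.2,155.75,.311))
print("handle s",onz("scene",225+440/3.7,165+2,.311),onz("scene",225+437/3.7,165+162/3.7,.311))
E
```

```text
s LF RF [0.4239 0.1857 0.1   ] [ 0.4487 -0.1457  0.1   ]
t LF RF [0.4315 0.1892 0.1   ] [ 0.4473 -0.1458  0.1   ]
tri [0.4281 0.1884 0.0984] [ 0.4479 -0.1457  0.0995]
knee [ 0.5927 -0.1555  0.1503] top onz [ 0.5941 -0.1569  0.14  ] [ 0.5923 -0.1515  0.14  ]
handle t [0.649  0.0921 0.311 ] [ 0.6548 -0.0244  0.311 ]
handle s [0.6455 0.0899 0.311 ] [ 0.6539 -0.0183  0.311 ]
```

```bash
cat >> h.py <<'E'
np.set_printoptions(precision=4,suppress=True)
PSI=.055
XC=np.array([np.cos(PSI),np.sin(PSI),0]);YC=np.array([-np.sin(PSI),np.cos(PSI),0]);ZC=np.array([0,0,1.])
HINGE=np.array([.6577,.0335,.1])
def ch(x,y,z): return HINGE+x*XC+y*YC+z*ZC   # relative hinge
def rot(xax,zax): return np.c_[xax,np.cross(zax,xax),zax]
def knee_R(el):
    e=np.radians(el); return rot(-YC,np.cos(e)*XC-np.sin(e)*ZC)
def handle_R(t):
    e=np.radians(t); z=np.sin(e)*XC-np.cos(e)*ZC; return rot(np.cos(e)*XC+np.sin(e)*ZC,z)
HP=arm.hold_point_z
def rel(grasp,Rt):
    s=arm.observe();R0=R.from_rotvec(s["ee_rot"]).as_matrix();p=s["position"]
    t=np.array(grasp)+HP*Rt[:,2]
    print("dp",(R0.T@(t-p)).round(4).tolist(),"rot",R.from_matrix(R0.T@Rt).as_rotvec().round(3).tolist(),"tcp",t)
def gp():
    s=arm.observe();R0=R.from_rotvec(s["ee_rot"]).as_matrix();return s["position"]-HP*R0[:,2],R0,s
E
python3 - <<'E'
from h import *
k=ch(-.072,-.186,.04); print(k)
Rk=knee_R(57)
rel([.42,-.32,.32],Rk); rel(k-.12*Rk[:,2],Rk)
for n in("scene","top"): print(n,proj(n,[ch(-.072,-.175,.04),ch(-.072,-.197,.04),ch(-.0048,-.055,.211),ch(-.0048,.055,.211),ch(-.12,-.185,-.02)]))
E
```

```text
[ 0.596  -0.1562  0.14  ]
dp [-0.1584, -0.2641, -0.078] rot [0.57, 0.105, 0.351] tcp [ 0.4302 -0.3194  0.3042]
dp [-0.26, -0.4303, 0.0015] rot [0.57, 0.105, 0.351] tcp [ 0.541  -0.1592  0.2249]
scene [[299.8625 295.7251]
 [298.849  305.3849]
 [343.9511 210.313 ]
 [345.8916 167.908 ]
 [277.2756 307.1272]]
top [[336.499  189.3863]
 [344.4865 189.1797]
 [295.0737 155.2611]
 [249.1752 156.4207]
 [337.7596 208.1399]]
```

```bash
python3 -m pendant '[{"dp":[-0.03,-0.05,-0.03],"rotation":[0.1,0.02,0.06],"fingers":-0.22},{"dp":[-0.06,-0.1,-0.06],"rotation":[0.2,0.04,0.12],"fingers":-0.22},{"dp":[-0.09,-0.15,-0.08],"rotation":[0.3,0.06,0.18],"fingers":-0.22},{"dp":[-0.12,-0.2,-0.08],"rotation":[0.4,0.07,0.24],"fingers":-0.22},{"dp":[-0.14,-0.235,-0.08],"rotation":[0.5,0.09,0.3],"fingers":-0.22},{"dp":[-0.16,-0.265,-0.078],"rotation":[0.57,0.105,0.351],"fingers":-0.22},{"dp":[-0.19,-0.31,-0.06],"rotation":[0.57,0.105,0.351],"fingers":-0.22},{"dp":[-0.22,-0.36,-0.04],"rotation":[0.57,0.105,0.351],"fingers":-0.22},{"dp":[-0.24,-0.4,-0.02],"rotation":[0.57,0.105,0.351],"fingers":-0.22},{"dp":[-0.26,-0.43,0.0015],"rotation":[0.57,0.105,0.351],"fingers":-0.22},{"dp":[-0.26,-0.43,0.0015],"rotation":[0.57,0.105,0.351],"fingers":-0.22},{"dp":[-0.26,-0.43,0.0015],"rotation":[0.57,0.105,0.351],"fingers":-0.22}]' 20
python3 - <<'E'
from h import *
k=ch(-.072,-.186,.04)
Rk=knee_R(57); rel(k,Rk); print(gp()[2]["joints"],gp()[2]["force"])
a=arm.get_image("scene");b=arm.get_image("top")
cv2.imwrite("pics/c1.png",np.hstack([cv2.resize(a[150:350,200:400],(400,400)),cv2.resize(b[100:300,250:450],(400,400))]))
E
```

```text
clock: 1.6
position: [0.5405, -0.1598, 0.2248]
ee_rot: [-1.94, 1.836, -0.543]
force: [0.1, 0.0, -0.7]
width: 0.614
dp [-0.0005, -0.0005, 0.1202] rot [0.0, 0.0, -0.0] tcp [ 0.6063 -0.1556  0.1242]
[ 0.6482  0.1364 -0.3523  2.1826 -0.4883  0.3241 -0.7791] [ 0.0996  0.0134 -0.7049]
```

View pics/c1.png

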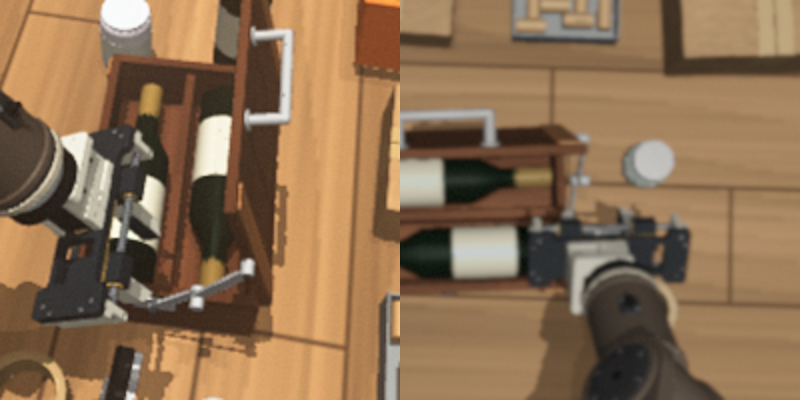

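The picture shows the gripper in front of and above the stay, jaws along the chest's width. The knob is clear at scene crop (196,297) and top crop (580,181). Next I advance along the fingers and close on it.

```bash
python3 -m pendant '[{"dp":[0,0,0.02],"rotation":[0,0,0],"fingers":-0.22},{"dp":[0,0,0.04],"rotation":[0,0,0],"fingers":-0.22},{"dp":[0,0,0.06],"rotation":[0,0,0],"fingers":-0.22},{"dp":[0,0,0.08],"rotation":[0,0,0],"fingers":-0.22},{"dp":[0,0,0.095],"rotation":[0,0,0],"fingers":-0.22},{"dp":[0,0,0.108],"rotation":[0,0,0],"fingers":-0.22},{"dp":[0,0,0.118],"rotation":[0,0,0],"fingers":-0.22},{"dp":[0,0,0.118],"rotation":[0,0,0],"fingers":-0.22}]' 15
python3 - <<'E'
from h import *
print(gp()[0],gp()[2]["force"])
a=arm.get_image("scene");b=arm.get_image("top")
cv2.imwrite("pics/c2.png",np.hstack([cv2.resize(a[230:330,240:340],(400,400),interpolation=2),cv2.resize(b[150:250,290:390],(400,400),interpolation=2)]))
E
```

```text
clock: 2.7
position: [0.6047, -0.1584, 0.1263]
ee_rot: [-1.937, 1.84, -0.545]
force: [-0.3, -0.5, -0.5]
width: 0.61
[ 0.5945 -0.1589  0.1421] [-0.3209 -0.5405 -0.5109]
```

View pics/c2.png

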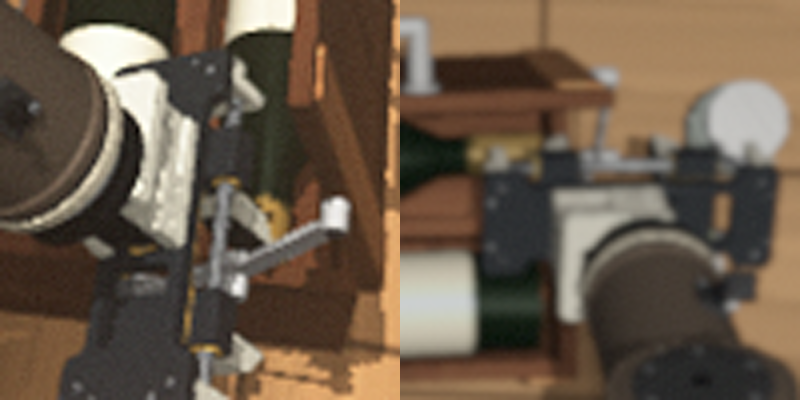

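```bash
python3 - <<'E'
from h import *
g,R0,s=gp()
for n,o,off in(("scene",(240,230),0),("top",(290,150),400)):
    im=arm.get_image(n); 
    pts=proj(n,[g,g+.028*R0[:,0],g-.028*R0[:,0],g+HP*R0[:,2]])
    print(n,pts,(pts-o)*4+[off,0])
    c=im[o[1]:o[1]+100,o[0]:o[0]+100]; c=cv2.resize(c,(600,600),interpolation=cv2.INTER_CUBIC)
    cv2.imwrite(f"pics/z_{n}.png",c)
E
```

```text
scene [[298.4279 301.0296]
 [297.0579 313.5999]
 [299.7493 288.9052]
 [302.7357 304.3006]] [[233.7117 284.1185]
 [228.2317 334.3998]
 [238.9974 235.6208]
 [250.9429 297.2026]]
top [[341.5337 189.852 ]
 [351.7207 189.6145]
 [331.3436 190.0897]
 [340.5992 186.7742]] [[606.1349 159.4081]
 [646.8827 158.4579]
 [565.3742 160.3586]
 [602.3968 147.097 ]]
```

View pics/z_top.png

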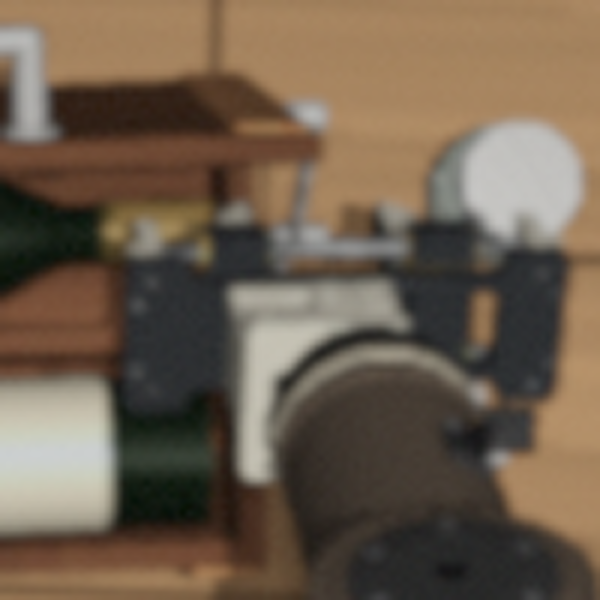

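View pics/z_scene.png

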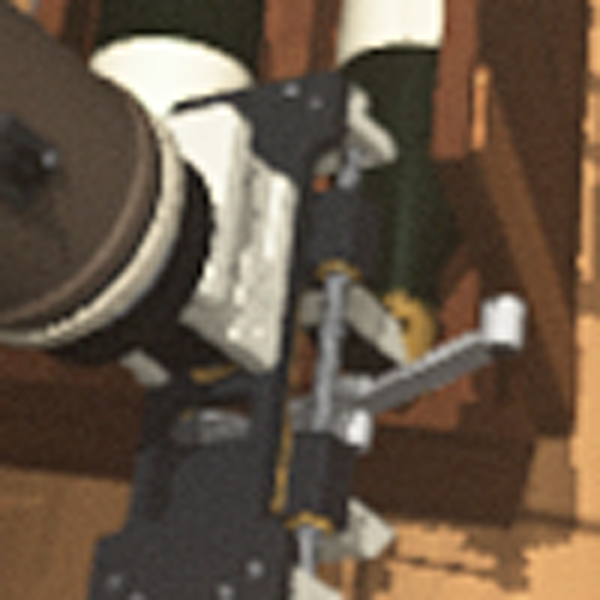

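```bash
python3 -m pendant '[{"dp":[-0.001,0,0],"rotation":[0,0,0],"fingers":0.2},{"dp":[-0.001,0,0],"rotation":[0,0,0],"fingers":0.4},{"dp":[-0.001,0,0],"rotation":[0,0,0],"fingers":0.7},{"dp":[-0.001,0,0],"rotation":[0,0,0],"fingers":1},{"dp":[-0.001,0,0],"rotation":[0,0,0],"fingers":1},{"dp":[-0.001,0,0],"rotation":[0,0,0],"fingers":1}]' 15
python3 - <<'E'
from h import *
g,R0,s=gp(); print(g,s["force"],s["width"]*92,s["joints"])
th=[]
f=np.array([-.120,-.02]);k=np.array([-.072,.04]);r=k-f
for L in(.005,.010,.015,.020,.022):
    a=L/.0768; c,sn=np.cos(a),np.sin(a); k2=f+np.array([c*r[0]-sn*r[1],sn*r[0]+c*r[1]]); d=k2-k
    print(L,d,"tool",R0.T@(d[0]*XC+d[1]*ZC))
E
```

```text
clock: 3.65
position: [0.6044, -0.1512, 0.1271]
ee_rot: [-1.942, 1.829, -0.538]
force: [-5.4, 12.0, 8.0]
width: 0.261
[ 0.5942 -0.1519  0.1429] [-5.4156 12.0447  7.9816] 24.04224074753829 [ 0.4093  0.3675 -0.1779  2.185  -1.1981  0.1222 -0.0863]
0.005 [-0.004  0.003] tool [-0.      0.0017 -0.0047]
0.01 [-0.0082  0.0057] tool [-0.0001  0.0037 -0.0093]
0.015 [-0.0126  0.0082] tool [-0.0001  0.0061 -0.0137]
0.02 [-0.0171  0.0103] tool [-0.0002  0.0087 -0.018 ]
0.022 [-0.0189  0.0111] tool [-0.0002  0.0098 -0.0196]
```

```bash
python3 -m pendant '[{"dp":[0,0,0],"rotation":[-0.04,0,0],"fingers":1},{"dp":[0,-0.001,0],"rotation":[-0.08,0,0],"fingers":1},{"dp":[0,-0.001,0],"rotation":[-0.12,0,0],"fingers":1},{"dp":[0,-0.001,0],"rotation":[-0.12,0,0],"fingers":1}]' 20
cat > st.py <<'E'
from h import *
g,R0,s=gp(); print("gp",g,"chest rel hinge",[(g-HINGE)@a for a in(XC,YC,ZC)],"F",s["force"],s["width"]*92,"J",s["joints"],"elev",np.degrees(np.arcsin(-R0[2,2])),"xax",R0[:,0])
E
python3 st.py
```

```text
clock: 4.15
position: [0.6032, -0.1511, 0.1262]
ee_rot: [-2.022, 1.903, -0.433]
force: [-7.5, -1.9, 0.5]
width: 0.259
gp [ 0.595  -0.1517  0.1431] chest rel hinge [np.float64(-0.07279827843410236), np.float64(-0.181447763012208), np.float64(0.04308287770166802)] F [-7.5203 -1.8689  0.5052] 23.844411409688707 J [-0.0109  0.3737  0.3203  2.1177 -0.8584  0.3453 -0.4759] elev 64.09793991342013 xax [ 0.0617 -0.9981 -0.0045]
```

```bash
cat > lift.py <<'E'
from h import *
g,R0,s=gp()
f=np.array([-.120,-.02]);k=np.array([-.072,.04]);r=k-f
for L in(.004,.008,.012,.016,.020,.024):
    a=L/.0768; c,sn=np.cos(a),np.sin(a); k2=f+np.array([c*r[0]-sn*r[1],sn*r[0]+c*r[1]]); d=k2-k
    print(L,d.round(4),"tool",(R0.T@(d[0]*XC+d[1]*ZC)).round(4))
E
python3 lift.py
```

```text
0.004 [-0.0032  0.0024] tool [-0.      0.0018 -0.0036]
0.008 [-0.0065  0.0047] tool [-0.0001  0.0038 -0.007 ]
0.012 [-0.0099  0.0067] tool [-0.0001  0.006  -0.0104]
0.016 [-0.0134  0.0086] tool [-0.0001  0.0083 -0.0136]
0.02 [-0.0171  0.0103] tool [-0.0002  0.0108 -0.0168]
0.024 [-0.0208  0.0119] tool [-0.0002  0.0135 -0.0197]
```

```bash
python3 -m pendant '[{"dp":[0,0.001,-0.002],"rotation":[0,0,0],"fingers":1},{"dp":[0,0.0018,-0.0036],"rotation":[0,0,0],"fingers":1},{"dp":[0,0.003,-0.005],"rotation":[0,0,0],"fingers":1},{"dp":[0,0.004,-0.007],"rotation":[0,0,0],"fingers":1},{"dp":[0,0.005,-0.009],"rotation":[0,0,0],"fingers":1},{"dp":[0,0.006,-0.0104],"rotation":[0,0,0],"fingers":1},{"dp":[0,0.006,-0.0104],"rotation":[0,0,0],"fingers":1}]' 25
python3 st.py; python3 - <<'E'
from h import *
a=arm.get_image("scene");b=arm.get_image("top")
cv2.imwrite("pics/c3.png",np.hstack([cv2.resize(a[160:320,230:390],(400,400),interpolation=2),cv2.resize(b[130:260,270:400],(400,400),interpolation=2)]))
E
```

```text
clock: 5.03
position: [0.5931, -0.1517, 0.1331]
ee_rot: [-2.022, 1.903, -0.433]
force: [-0.4, -0.6, -1.0]
width: 0.255
gp [ 0.5849 -0.1523  0.15  ] chest rel hinge [np.float64(-0.08294331946368484), np.float64(-0.18150942401695963), np.float64(0.0499741254151069)] F [-0.4472 -0.5805 -0.9711] 23.43628420308619 J [-0.0181  0.3499  0.3345  2.1332 -0.8408  0.3532 -0.4859] elev 64.09351460723933 xax [ 0.0617 -0.9981 -0.0046]
```

View pics/c3.png

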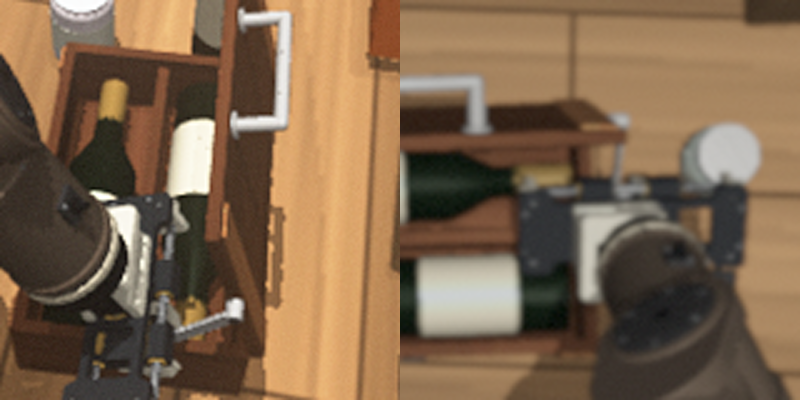

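```bash
python3 -m pendant '[{"dp":[0,0.001,-0.0015],"rotation":[0,0,0],"fingers":1},{"dp":[0,0.002,-0.003],"rotation":[0,0,0],"fingers":1},{"dp":[0,0.003,-0.0045],"rotation":[0,0,0],"fingers":1},{"dp":[0,0.0045,-0.006],"rotation":[0,0,0],"fingers":1},{"dp":[0,0.0055,-0.007],"rotation":[0,0,0],"fingers":1},{"dp":[0,0.0055,-0.007],"rotation":[0,0,0],"fingers":1}]' 25
python3 st.py; python3 - <<'E'
from h import *
a=arm.get_image("scene");b=arm.get_image("top")
cv2.imwrite("pics/c4.png",np.hstack([cv2.resize(a[160:320,230:390],(400,400),interpolation=2),cv2.resize(b[130:260,270:400],(400,400),interpolation=2)]))
E
```

```text
clock: 5.88
position: [0.5851, -0.1522, 0.1372]
ee_rot: [-2.022, 1.903, -0.433]
force: [-0.4, 0.6, -0.2]
width: 0.259
gp [ 0.5769 -0.1528  0.1541] chest rel hinge [np.float64(-0.09087625441724831), np.float64(-0.18156512233248945), np.float64(0.05410075419480967)] F [-0.4106  0.6148 -0.2094] 23.857809687962583 J [-0.0208  0.333   0.342   2.1462 -0.8316  0.3565 -0.4888] elev 64.0714705384119 xax [ 0.0617 -0.9981 -0.0048]
```

View pics/c4.png

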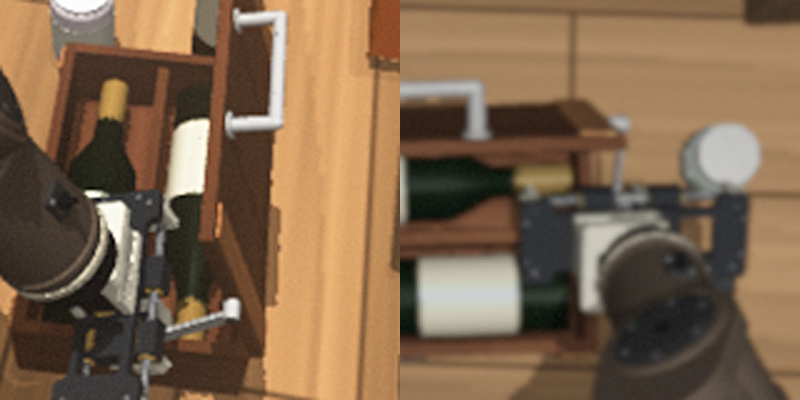

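```bash
python3 -m pendant '[{"dp":[0,0,0],"rotation":[0,0,0],"fingers":0.4},{"dp":[0,0,0],"rotation":[0,0,0],"fingers":0.2},{"dp":[0,0,0],"rotation":[0,0,0],"fingers":-0.2},{"dp":[0,0,0],"rotation":[0,0,0],"fingers":-0.2}]' 20
python3 st.py; python3 - <<'E'
from h import *
a=arm.get_image("scene");b=arm.get_image("top")
cv2.imwrite("pics/c5.png",np.hstack([cv2.resize(a[160:320,230:390],(400,400),interpolation=2),cv2.resize(b[130:260,270:400],(400,400),interpolation=2)]))
E
```

```text
clock: 6.48
position: [0.5851, -0.1522, 0.1371]
ee_rot: [-2.022, 1.903, -0.433]
force: [-0.3, -0.6, 0.5]
width: 0.559
gp [ 0.5769 -0.1528  0.154 ] chest rel hinge [np.float64(-0.09090524400486116), np.float64(-0.1815713630744197), np.float64(0.05403696167275951)] F [-0.3019 -0.6118  0.5388] 51.467018307347395 J [-0.0208  0.3331  0.342   2.1462 -0.8315  0.3565 -0.4888] elev 64.07926434570776 xax [ 0.0617 -0.9981 -0.0048]
```

View pics/c5.png

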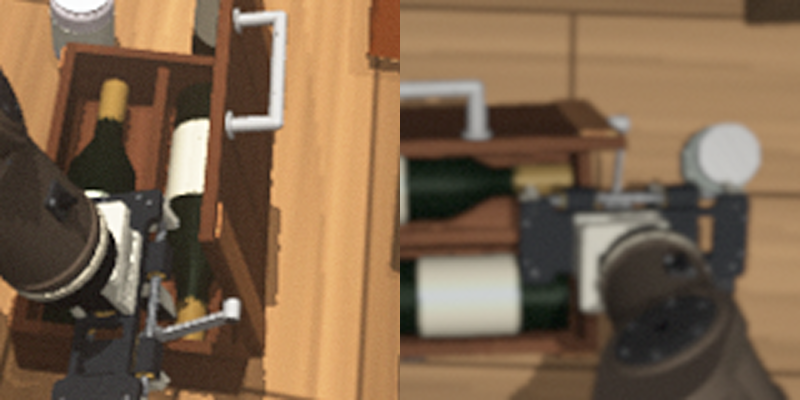

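The lid is unchanged after letting go of the knob: the handle is still at scene crop (280,70). The stay holds just past centre, so I'm backing out.

```bash
python3 -m pendant '[{"dp":[0,0,-0.01],"rotation":[0,0,0],"fingers":-0.2},{"dp":[0,0,-0.025],"rotation":[0,0,0],"fingers":-0.2},{"dp":[0,0,-0.05],"rotation":[0,0,0],"fingers":-0.2},{"dp":[0,0,-0.08],"rotation":[0,0,0],"fingers":-0.2},{"dp":[0,0,-0.12],"rotation":[0,0,0],"fingers":0},{"dp":[0,0,-0.15],"rotation":[0,0,0],"fingers":0},{"dp":[0,0,-0.15],"rotation":[0,0,0],"fingers":0}]' 20
python3 st.py; python3 - <<'E'
from h import *
a=arm.get_image("scene");b=arm.get_image("top")
cv2.imwrite("pics/c6.png",np.hstack([cv2.resize(a[155:315,230:390],(400,400),interpolation=2),cv2.resize(b[130:260,235:365],(400,400),interpolation=2)]))
E
```

```text
clock: 7.45
position: [0.5199, -0.1575, 0.2748]
ee_rot: [-2.018, 1.901, -0.437]
force: [-0.2, 0.7, -1.1]
width: 0.497
gp [ 0.5116 -0.1581  0.2916] chest rel hinge [np.float64(-0.15638978505258438), np.float64(-0.18331292946041533), np.float64(0.1916207209289484)] F [-0.2332  0.6567 -1.0665] 45.76717807319881 J [-0.2771  0.0142  0.608   2.1064 -0.3143  0.6215 -0.9625] elev 63.81292461074219 xax [ 0.0612 -0.9981 -0.005 ]
```

View pics/c6.png

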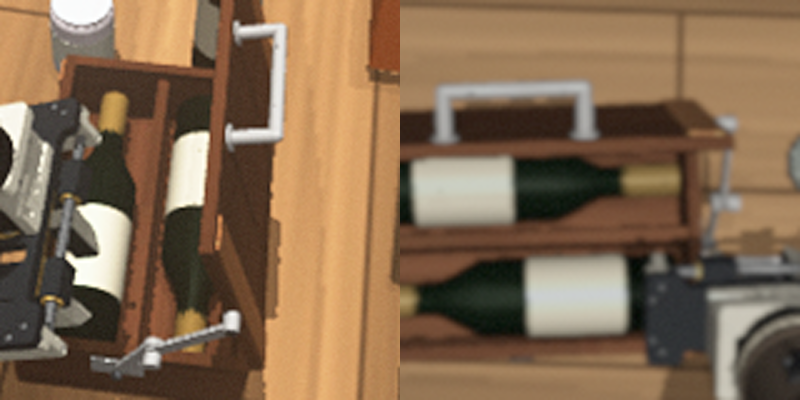

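The stay is folded past centre, with the knee at scene crop (151,350). The handle bar runs from (280,30) to (277,137) in the scene crop and from (442,92) to (585,88) in the top crop. Next I measure the bar.

```bash
python3 - <<'E'
from h import *
A=tri((342,167),(248.65,159.9));B=tri((340.8,209.8),(295.1,158.6))
print(A,B,(A+B)/2)
print([((A+B)/2-HINGE)@a for a in (XC,YC,ZC)], "yaw",np.arctan2(-(A-B)[0],(A-B)[1]))
for d in(75,73,72,71,70):
    t=np.radians(d);r=.211;print(d,r*-np.cos(t+np.arctan2(50,205)*1),r*np.sin(t+np.arctan2(50,205)), [proj(n,ch(-r*np.cos(t+.2392),0,r*np.sin(t+.2392)))[0] for n in("scene","top")])
Rh=handle_R(10)
rel([.50,-.16,.40],Rh); 
E
```

```text
[0.6415 0.0891 0.3109] [ 0.6486 -0.0219  0.3109] [0.645  0.0336 0.3109]
[np.float64(-0.012624174926006619), np.float64(0.0008423310432382689), np.float64(0.21092971591007562)] yaw 0.06461714740682718
75 -0.00476139904184392 0.21094627059790444 [array([344.969 , 188.3425]), array([272.1332, 155.8314])]
73 -0.01212041720133278 0.21065159739927355 [array([341.3769, 188.0427]), array([272.2137, 158.8965])]
72 -0.0157949484975616 0.21040798369348862 [array([339.5795, 187.9212]), array([272.2539, 160.434 ])]
71 -0.01946466849946896 0.21010027767760275 [array([337.7823, 187.8186]), array([272.2941, 161.9738])]
70 -0.023128459374792906 0.20972857308184917 [array([335.9863, 187.7351]), array([272.3344, 163.5152])]
dp [0.0016, -0.033, -0.1055] rot [-0.224, -0.213, -1.555] tcp [ 0.5033 -0.1598  0.3815]
```

```bash
python3 - <<'E'
from h import *
Rh=handle_R(10)
b=np.array([.645,.0336,.311])
rel([.50,-.14,.44],Rh); rel(b-.10*Rh[:,2],Rh)
s=arm.observe();R0=R.from_rotvec(s["ee_rot"])
E
```

```text
dp [-0.0186, -0.0516, -0.1408] rot [-0.224, -0.213, -1.555] tcp [ 0.5033 -0.1398  0.4215]
dp [-0.1828, -0.162, -0.0521] rot [-0.224, -0.213, -1.555] tcp [0.6309 0.0328 0.391 ]
```

```bash
python3 -m pendant '[{"dp":[0,-0.01,-0.03],"rotation":[-0.02,-0.02,-0.155],"fingers":0.2},{"dp":[0,-0.02,-0.06],"rotation":[-0.045,-0.043,-0.311],"fingers":0.3},{"dp":[-0.005,-0.03,-0.09],"rotation":[-0.067,-0.064,-0.466],"fingers":0.45},{"dp":[-0.01,-0.04,-0.12],"rotation":[-0.09,-0.085,-0.622],"fingers":0.45},{"dp":[-0.019,-0.052,-0.141],"rotation":[-0.112,-0.107,-0.778],"fingers":0.45},{"dp":[-0.019,-0.052,-0.141],"rotation":[-0.134,-0.128,-0.933],"fingers":0.45},{"dp":[-0.019,-0.052,-0.141],"rotation":[-0.157,-0.149,-1.089],"fingers":0.45},{"dp":[-0.019,-0.052,-0.141],"rotation":[-0.179,-0.17,-1.244],"fingers":0.45},{"dp":[-0.019,-0.052,-0.141],"rotation":[-0.202,-0.192,-1.4],"fingers":0.45},{"dp":[-0.019,-0.052,-0.141],"rotation":[-0.224,-0.213,-1.555],"fingers":0.45},{"dp":[-0.019,-0.052,-0.141],"rotation":[-0.224,-0.213,-1.555],"fingers":0.45}]' 20
python3 st.py;  python3 - <<'E'
from h import *
Rh=handle_R(10)
b=np.array([.645,.0336,.311])
rel(b-.10*Rh[:,2]+[0,0,.02],Rh)
E
```

```text
clock: 8.93
position: [0.504, -0.1385, 0.4204]
ee_rot: [-3.124, -0.088, -0.269]
force: [-0.1, -0.1, 1.0]
width: 0.277
gp [ 0.5008 -0.1386  0.4389] chest rel hinge [np.float64(-0.16616892974224598), np.float64(-0.1632521402665439), np.float64(0.3388756806224038)] F [-0.0812 -0.1127  1.0411] 25.49114305093294 J [-0.3539  0.0345  0.5851  1.6459 -0.0701  1.3023  0.2984] elev 80.14475389032641 xax [0.9837 0.0552 0.1712]
dp [0.1327, -0.1639, 0.0326] rot [-0.001, 0.003, 0.001] tcp [0.6309 0.0328 0.411 ]
```

```bash
python3 -m pendant '[{"dp":[0.02,-0.03,0],"rotation":[0,0,0],"fingers":0.45},{"dp":[0.045,-0.06,0],"rotation":[0,0,0],"fingers":0.45},{"dp":[0.075,-0.095,0.01],"rotation":[0,0,0],"fingers":0.45},{"dp":[0.1,-0.13,0.02],"rotation":[0,0,0],"fingers":0.45},{"dp":[0.12,-0.15,0.025],"rotation":[0,0,0],"fingers":0.45},{"dp":[0.133,-0.164,0.033],"rotation":[0,0,0],"fingers":0.45},{"dp":[0.133,-0.164,0.033],"rotation":[0,0,0],"fingers":0.45},{"dp":[0.133,-0.164,0.033],"rotation":[0,0,0],"fingers":0.45}]' 20
python3 st.py;  python3 - <<'E'
from h import *
Rh=handle_R(10)
b=np.array([.645,.0336,.311])
rel(b-.03*Rh[:,2],Rh);rel(b,Rh)
a=arm.get_image("scene");b=arm.get_image("top")
cv2.imwrite("pics/c7.png",np.hstack([cv2.resize(a[95:255,240:400],(400,400),interpolation=2),cv2.resize(b[130:260,225:355],(400,400),interpolation=2)]))
E
```

```text
clock: 9.93
position: [0.6308, 0.0313, 0.4108]
ee_rot: [-3.124, -0.084, -0.269]
force: [0.2, -0.2, -0.4]
width: 0.276
gp [0.6276 0.0312 0.4293] chest rel hinge [np.float64(-0.03020710079346123), np.float64(-0.0006662281626698068), np.float64(0.3293307306213814)] F [ 0.1596 -0.1505 -0.408 ] 25.42450854711186 J [-0.5044  0.2558  0.4876  1.4328 -0.1254  1.3105  0.0348] elev 80.14848619734758 xax [0.9838 0.0527 0.1711]
dp [-0.003, -0.0015, 0.0896] rot [0.0, 0.003, -0.001] tcp [0.6431 0.0335 0.322 ]
dp [-0.0029, -0.0015, 0.1196] rot [0.0, 0.003, -0.001] tcp [0.6483 0.0338 0.2925]
```

View pics/c7.png

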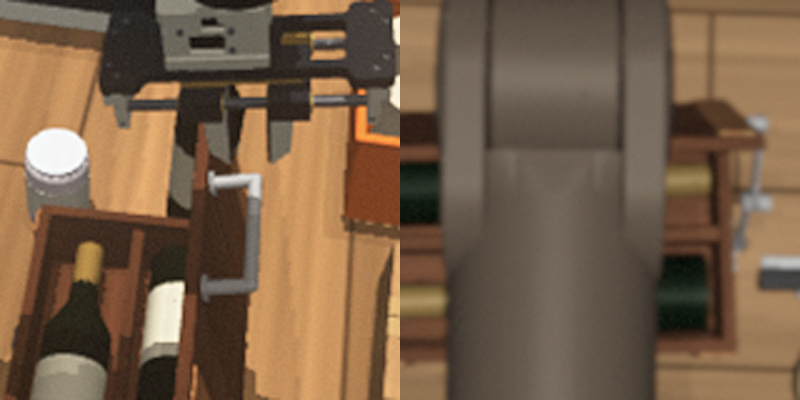

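The fingers hang above the bar, which runs from about (255,185) to (250,285) in the scene crop. I stop just above it to check alignment.

```bash
python3 -m pendant '[{"dp":[-0.001,0,0.02],"rotation":[0,0,0],"fingers":0.45},{"dp":[-0.002,-0.001,0.045],"rotation":[0,0,0],"fingers":0.45},{"dp":[-0.003,-0.0015,0.07],"rotation":[0,0,0],"fingers":0.45},{"dp":[-0.003,-0.0015,0.088],"rotation":[0,0,0],"fingers":0.45},{"dp":[-0.003,-0.0015,0.09],"rotation":[0,0,0],"fingers":0.45}]' 20
python3 st.py;  python3 - <<'E'
from h import *
Rh=handle_R(10)
b=np.array([.645,.0336,.311]);rel(b,Rh)
g,R0,s=gp(); P=proj("scene",[g+HP*R0[:,2],b]);print((P-[280,120])*6)
a=arm.get_image("scene")
cv2.imwrite("pics/c8.png",cv2.resize(a[120:220,280:380],(600,600),interpolation=2))
E
```

```text
clock: 10.65
position: [0.6427, 0.0332, 0.3213]
ee_rot: [-3.124, -0.083, -0.268]
force: [0.2, -0.0, 0.6]
width: 0.273
gp [0.6395 0.033  0.3398] chest rel hinge [np.float64(-0.01819907809650619), np.float64(0.0005274152986887691), np.float64(0.2398306447859829)] F [ 0.2466 -0.031   0.6161] 25.115342843558224 J [-0.488   0.312   0.4709  1.5753 -0.1568  1.1184  0.061 ] elev 80.18626798594303 xax [0.984  0.0521 0.1704]
dp [0.0006, -0.0003, 0.0294] rot [-0.0, 0.003, -0.002] tcp [0.6483 0.0338 0.2925]
[[364.1599 387.3846]
 [366.9004 405.6372]]
```

View pics/c8.png

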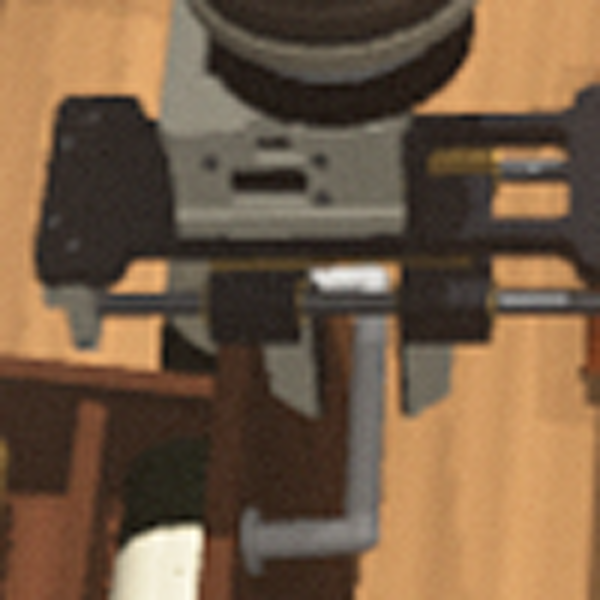

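The bar, at about (368,405) in this crop, sits between the fingertips at (312,415) and (415,410), and the front finger clears the lid. I go down and grip.

```bash
python3 -m pendant '[{"dp":[0,0,0.008],"rotation":[0,0,0],"fingers":0.45},{"dp":[0,0,0.016],"rotation":[0,0,0],"fingers":0.45},{"dp":[0,0,0.023],"rotation":[0,0,0],"fingers":0.45},{"dp":[0,0,0.026],"rotation":[0,0,0],"fingers":0.45},{"dp":[0,0,0.026],"rotation":[0,0,0],"fingers":0.6},{"dp":[0,0,0.026],"rotation":[0,0,0],"fingers":0.8},{"dp":[0,0,0.026],"rotation":[0,0,0],"fingers":1},{"dp":[0,0,0.026],"rotation":[0,0,0],"fingers":1},{"dp":[0,0,0.026],"rotation":[0,0,0],"fingers":1}]' 25
python3 st.py
```

```text
clock: 11.82
position: [0.6477, 0.0335, 0.2967]
ee_rot: [-3.124, -0.083, -0.271]
force: [0.6, -1.0, 1.2]
width: 0.118
gp [0.6445 0.0333 0.3152] chest rel hinge [np.float64(-0.013193545132919723), np.float64(0.000504990929570492), np.float64(0.2151812784869531)] F [ 0.592  -0.9888  1.2138] 10.895407294540245 J [-0.48    0.3347  0.465   1.6058 -0.1702  1.0657  0.0726] elev 80.09193709780574 xax [0.9837 0.0522 0.1721]
```

```bash
cat > low.py <<'E'
from h import *
import sys
t0,t1,n=map(float,sys.argv[1:4]); g,R0,s=gp()
q=lambda d: .211*np.array([-np.cos(np.radians(d+13.7)),np.sin(np.radians(d+13.7))])
for i in range(1,int(n)+1):
    d=t0+(t1-t0)*i/n; e=q(d)-q(t0); print(round(d,1),(R0.T@(e[0]*XC+e[1]*ZC)).round(4).tolist())
E
python3 low.py 73 49 12
```

```text
71.0 [-0.0073, 0.0, -0.0007]
69.0 [-0.0147, 0.0, -0.0012]
67.0 [-0.022, 0.0, -0.0014]
65.0 [-0.0294, 0.0001, -0.0013]
63.0 [-0.0368, 0.0001, -0.001]
61.0 [-0.0441, 0.0001, -0.0005]
59.0 [-0.0514, 0.0001, 0.0004]
57.0 [-0.0587, 0.0001, 0.0014]
55.0 [-0.066, 0.0001, 0.0028]
53.0 [-0.0732, 0.0001, 0.0043]
51.0 [-0.0803, 0.0002, 0.0062]
49.0 [-0.0874, 0.0002, 0.0082]
```

```bash
python3 -m pendant '[{"dp":[-0.003,0,-0.0003],"rotation":[0,0,0],"fingers":1},{"dp":[-0.0073,0,-0.0007],"rotation":[0,0,0],"fingers":1},{"dp":[-0.0147,0,-0.0012],"rotation":[0,0,0],"fingers":1},{"dp":[-0.022,0,-0.0014],"rotation":[0,0,0],"fingers":1},{"dp":[-0.0294,0,-0.0013],"rotation":[0,0,0],"fingers":1},{"dp":[-0.0368,0,-0.001],"rotation":[0,0,0],"fingers":1},{"dp":[-0.0441,0,-0.0005],"rotation":[0,0,0],"fingers":1},{"dp":[-0.0441,0,-0.0005],"rotation":[0,0,0],"fingers":1}]' 30
python3 st.py; python3 - <<'E'
from h import *
a=arm.get_image("scene")
cv2.imwrite("pics/c9.png",cv2.resize(a[120:320,220:380],(480,600),interpolation=2))
E
```

```text
clock: 12.82
position: [0.603, 0.0309, 0.2892]
ee_rot: [-3.124, -0.083, -0.268]
force: [-2.7, -1.6, 4.9]
width: 0.12
gp [0.5998 0.0307 0.3078] chest rel hinge [np.float64(-0.057923276162939706), np.float64(0.00037174920729043286), np.float64(0.2077510708806877)] F [-2.6514 -1.6047  4.9317] 11.024801890095146 J [-0.514   0.2585  0.4666  1.7221 -0.1325  1.0192  0.0422] elev 80.19203957626014 xax [0.984  0.0521 0.1703]
```

View pics/c9.png

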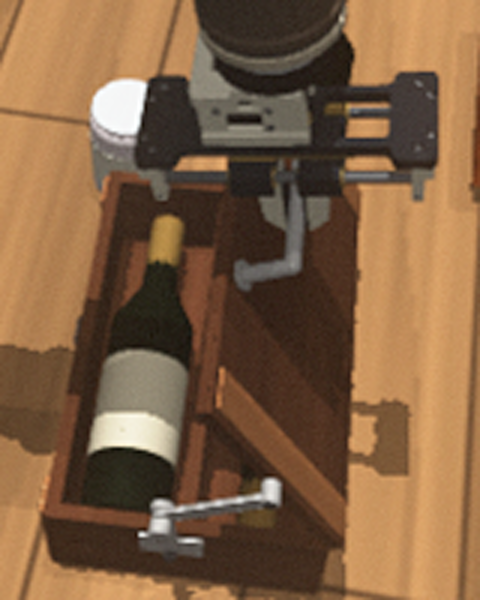

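The lid is down to about 60° under control, and the stay is folding forwards, with the knee at (158,513) in the crop. I continue lowering.

```bash
python3 low.py 60.5 36.5 12
```

```text
58.5 [-0.0073, 0.0, 0.0009]
56.5 [-0.0146, 0.0, 0.002]
54.5 [-0.0218, 0.0, 0.0034]
52.5 [-0.029, 0.0001, 0.0051]
50.5 [-0.0361, 0.0001, 0.007]
48.5 [-0.0431, 0.0001, 0.0092]
46.5 [-0.0501, 0.0001, 0.0116]
44.5 [-0.057, 0.0001, 0.0142]
42.5 [-0.0638, 0.0001, 0.0171]
40.5 [-0.0704, 0.0001, 0.0202]
38.5 [-0.077, 0.0002, 0.0235]
36.5 [-0.0835, 0.0002, 0.0271]
```

```bash
python3 -m pendant '[{"dp":[-0.0073,0,0.0009],"rotation":[0,0,0],"fingers":1},{"dp":[-0.0146,0,0.002],"rotation":[0,0,0],"fingers":1},{"dp":[-0.0218,0,0.0034],"rotation":[0,0,0],"fingers":1},{"dp":[-0.029,0,0.0051],"rotation":[0,0,0],"fingers":1},{"dp":[-0.0361,0,0.007],"rotation":[0,0,0],"fingers":1},{"dp":[-0.0431,0,0.0092],"rotation":[0,0,0],"fingers":1},{"dp":[-0.0501,0,0.0116],"rotation":[0,0,0],"fingers":1},{"dp":[-0.057,0,0.0142],"rotation":[0,0,0],"fingers":1},{"dp":[-0.0638,0,0.0171],"rotation":[0,0,0],"fingers":1},{"dp":[-0.0704,0,0.0202],"rotation":[0,0,0],"fingers":1},{"dp":[-0.077,0,0.0235],"rotation":[0,0,0],"fingers":1},{"dp":[-0.0835,0,0.0271],"rotation":[0,0,0],"fingers":1},{"dp":[-0.0835,0,0.0271],"rotation":[0,0,0],"fingers":1}]' 30
python3 st.py; python3 low.py 36.5 12.5 12;python3 - <<'E'
from h import *
a=arm.get_image("scene")
cv2.imwrite("pics/c10.png",cv2.resize(a[120:320,220:380],(480,600),interpolation=2))
E
```

```text
clock: 14.5
position: [0.5246, 0.0266, 0.2475]
ee_rot: [-3.125, -0.083, -0.265]
force: [-2.3, -4.5, -2.2]
width: 0.12
gp [0.5214 0.0264 0.2661] chest rel hinge [np.float64(-0.13643622952397247), np.float64(0.0004255448206940005), np.float64(0.16607876272060426)] F [-2.3343 -4.5163 -2.1512] 11.0229368220231 J [-0.561   0.1499  0.4564  1.9555 -0.0722  0.8832 -0.0207] elev 80.29766992901345 xax [0.9843 0.0521 0.1685]
34.5 [-0.0063, 0.0, 0.0038]
32.5 [-0.0125, 0.0, 0.0078]
30.5 [-0.0185, 0.0, 0.0121]
28.5 [-0.0244, 0.0, 0.0165]
26.5 [-0.0301, 0.0001, 0.0211]
24.5 [-0.0356, 0.0001, 0.026]
22.5 [-0.041, 0.0001, 0.031]
20.5 [-0.0462, 0.0001, 0.0362]
18.5 [-0.0512, 0.0001, 0.0416]
16.5 [-0.0561, 0.0001, 0.0472]
14.5 [-0.0607, 0.0001, 0.0529]
12.5 [-0.0651, 0.0001, 0.0588]
```

View pics/c10.png

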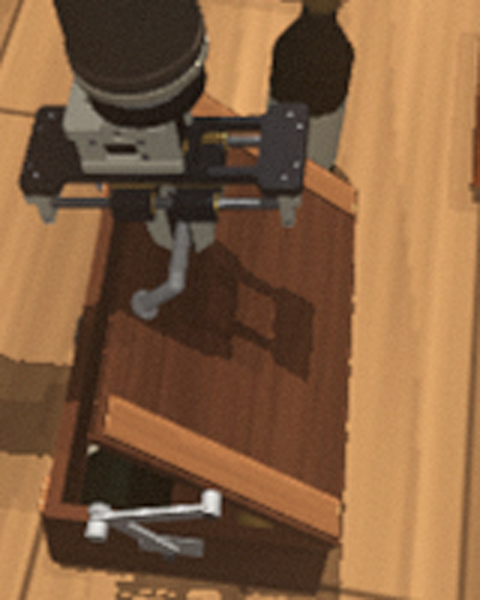

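```bash
python3 -m pendant '[{"dp":[-0.0063,0,0.0038],"rotation":[0,0,0],"fingers":1},{"dp":[-0.0125,0,0.0078],"rotation":[0,0,0],"fingers":1},{"dp":[-0.0185,0,0.0121],"rotation":[0,0,0],"fingers":1},{"dp":[-0.0244,0,0.0165],"rotation":[0,0,0],"fingers":1},{"dp":[-0.0301,0,0.0211],"rotation":[0,0,0],"fingers":1},{"dp":[-0.0356,0,0.026],"rotation":[0,0,0],"fingers":1},{"dp":[-0.041,0,0.031],"rotation":[0,0,0],"fingers":1},{"dp":[-0.0462,0,0.0362],"rotation":[0,0,0],"fingers":1},{"dp":[-0.0512,0,0.0416],"rotation":[0,0,0],"fingers":1},{"dp":[-0.0561,0,0.0472],"rotation":[0,0,0],"fingers":1},{"dp":[-0.0607,0,0.0529],"rotation":[0,0,0],"fingers":1},{"dp":[-0.0651,0,0.0588],"rotation":[0,0,0],"fingers":1},{"dp":[-0.0651,0,0.0588],"rotation":[0,0,0],"fingers":1}]' 30
python3 st.py; python3 low.py 12.3 0 8;python3 - <<'E'
from h import *
a=arm.get_image("scene")
cv2.imwrite("pics/c11.png",cv2.resize(a[120:320,220:380],(480,600),interpolation=2))
E
```

```text
clock: 16.18
position: [0.47, 0.0237, 0.178]
ee_rot: [-3.125, -0.083, -0.263]
force: [-1.4, -3.7, -3.1]
width: 0.116
gp [0.4668 0.0236 0.1966] chest rel hinge [np.float64(-0.19114177983309372), np.float64(0.0005678652455354701), np.float64(0.09656874273051694)] F [-1.3912 -3.7291 -3.1444] 10.684190945310787 J [-0.5688  0.1404  0.4397  2.1651 -0.072   0.6828 -0.033 ] elev 80.36686644406409 xax [0.9845 0.0521 0.1673]
10.8 [-0.0032, 0.0, 0.0046]
9.2 [-0.0063, 0.0, 0.0094]
7.7 [-0.0093, 0.0, 0.0142]
6.2 [-0.0122, 0.0, 0.0191]
4.6 [-0.0149, 0.0, 0.024]
3.1 [-0.0175, 0.0, 0.0291]
1.5 [-0.0199, 0.0, 0.0342]
0.0 [-0.0223, 0.0, 0.0394]
```

View pics/c11.png

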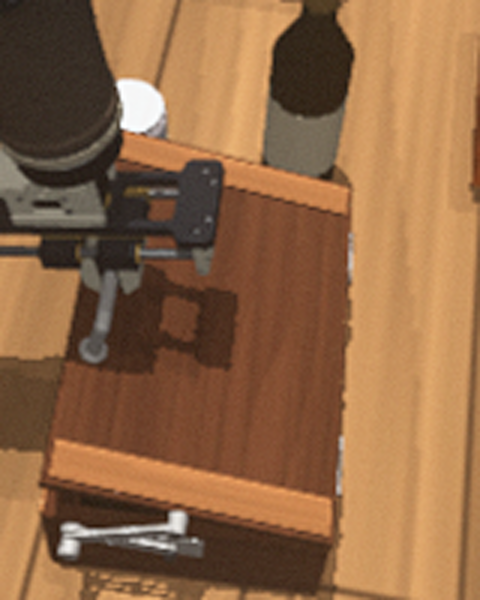

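```bash
python3 -m pendant '[{"dp":[-0.0032,0,0.0046],"rotation":[0,0,0],"fingers":1},{"dp":[-0.0063,0,0.0094],"rotation":[0,0,0],"fingers":1},{"dp":[-0.0093,0,0.0142],"rotation":[0,0,0],"fingers":1},{"dp":[-0.0122,0,0.0191],"rotation":[0,0,0],"fingers":1},{"dp":[-0.0149,0,0.024],"rotation":[0,0,0],"fingers":1},{"dp":[-0.0162,0,0.0265],"rotation":[0,0,0],"fingers":1},{"dp":[-0.0175,0,0.0291],"rotation":[0,0,0],"fingers":1},{"dp":[-0.0187,0,0.0317],"rotation":[0,0,0],"fingers":1},{"dp":[-0.0199,0,0.0342],"rotation":[0,0,0],"fingers":1},{"dp":[-0.0205,0,0.0355],"rotation":[0,0,0],"fingers":1},{"dp":[-0.0205,0,0.0355],"rotation":[0,0,0],"fingers":1}]' 30
python3 st.py
```

```text
clock: 17.6
position: [0.4552, 0.0229, 0.1395]
ee_rot: [-3.125, -0.082, -0.261]
force: [-3.8, -4.7, -2.0]
width: 0.12
gp [0.4521 0.0227 0.1581] chest rel hinge [np.float64(-0.20589282291776065), np.float64(0.0005427845601840686), np.float64(0.058087068799711566)] F [-3.7935 -4.6641 -1.9958] 11.031674337783448 J [-0.5518  0.1815  0.4245  2.2428 -0.1114  0.5693  0.002 ] elev 80.44201623545483 xax [0.9847 0.052  0.166 ]
```

```bash
python3 -m pendant '[{"dp":[-0.0004,0,0.001],"rotation":[0,0,0],"fingers":1},{"dp":[-0.0008,0,0.002],"rotation":[0,0,0],"fingers":1},{"dp":[-0.0012,0,0.003],"rotation":[0,0,0],"fingers":1},{"dp":[-0.0016,0,0.004],"rotation":[0,0,0],"fingers":1},{"dp":[-0.002,0,0.005],"rotation":[0,0,0],"fingers":1},{"dp":[-0.002,0,0.005],"rotation":[0,0,0],"fingers":1}]' 30
python3 st.py
```

```text
clock: 18.35
position: [0.4538, 0.0228, 0.1341]
ee_rot: [-3.125, -0.082, -0.26]
force: [-4.0, -3.7, -3.3]
width: 0.116
gp [0.4507 0.0226 0.1527] chest rel hinge [np.float64(-0.20733246314155565), np.float64(0.0005260761946656742), np.float64(0.052672062099336475)] F [-4.0117 -3.7145 -3.297 ] 10.637680011835592 J [-0.5476  0.1897  0.421   2.2516 -0.1193  0.554   0.0095] elev 80.48780224899988 xax [0.9849 0.052  0.1653]
```

```bash
python3 -m pendant '[{"dp":[-0.0003,0,0.001],"rotation":[0,0,0],"fingers":1},{"dp":[-0.0006,0,0.002],"rotation":[0,0,0],"fingers":1},{"dp":[-0.0009,0,0.003],"rotation":[0,0,0],"fingers":1},{"dp":[-0.0009,0,0.003],"rotation":[0,0,0],"fingers":1}]' 30
python3 st.py; python3 - <<'E'
from h import *
a=arm.get_image("scene")
cv2.imwrite("pics/c12.png",cv2.resize(a[170:320,220:370],(600,600),interpolation=2))
E
```

```text
clock: 18.85
position: [0.4529, 0.0228, 0.1308]
ee_rot: [-3.126, -0.082, -0.258]
force: [-3.5, -3.6, -2.9]
width: 0.12
gp [0.4498 0.0226 0.1494] chest rel hinge [np.float64(-0.20817882703603977), np.float64(0.0005440038987292286), np.float64(0.049362264519863475)] F [-3.4796 -3.5751 -2.9004] 11.010777567371907 J [-0.5447  0.195   0.4186  2.2563 -0.1246  0.5454  0.0143] elev 80.54700110673252 xax [0.9851 0.052  0.1642]
```

View pics/c12.png

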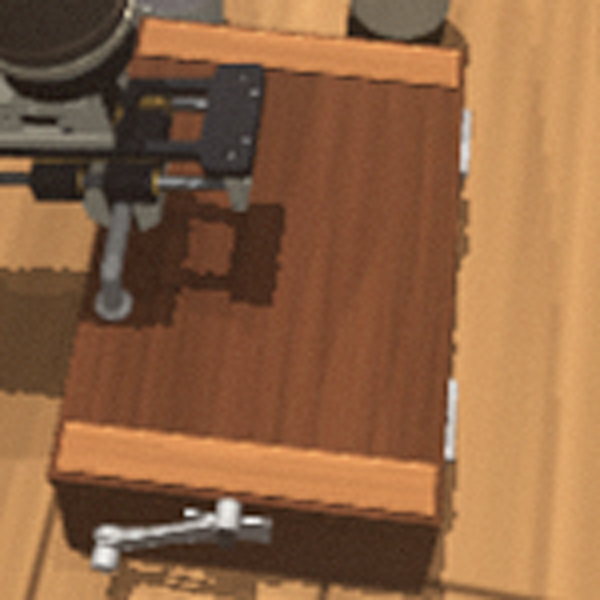

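```bash
python3 -m pendant '[{"dp":[-0.0003,0,0.001],"rotation":[0,0,0],"fingers":1},{"dp":[-0.0006,0,0.002],"rotation":[0,0,0],"fingers":1},{"dp":[-0.0009,0,0.003],"rotation":[0,0,0],"fingers":1},{"dp":[-0.0009,0,0.003],"rotation":[0,0,0],"fingers":1}]' 30
python3 st.py
```

```text
clock: 19.4
position: [0.453, 0.0229, 0.1293]
ee_rot: [-3.124, -0.082, -0.26]
force: [-14.6, -4.6, 30.7]
width: 0.118
gp [0.4499 0.0227 0.1478] chest rel hinge [np.float64(-0.20806205554454799), np.float64(0.000635086107366451), np.float64(0.047800406492210484)] F [-14.6464  -4.5939  30.6694] 10.813406030234436 J [-0.5417  0.1975  0.4166  2.2589 -0.1298  0.5391  0.0193] elev 80.4670844735453 xax [0.9849 0.0513 0.1656]
```

Contact: the downward move met about 31 N, so the lid is seated. I relax, let go and rise straight up.

```bash
python3 -m pendant '[{"dp":[0,0,0],"rotation":[0,0,0],"fingers":1},{"dp":[0,0,0],"rotation":[0,0,0],"fingers":0.6},{"dp":[0,0,0],"rotation":[0,0,0],"fingers":0.3},{"dp":[0,0,0],"rotation":[0,0,0],"fingers":0.2},{"dp":[0,0,0],"rotation":[0,0,0],"fingers":0.2}]' 20
python3 st.py; python3 - <<'E'
from h import *
a=arm.get_image("scene")
cv2.imwrite("pics/c13.png",cv2.resize(a[170:320,220:370],(600,600),interpolation=2))
E
```

```text
clock: 20.02
position: [0.4533, 0.0231, 0.1293]
ee_rot: [-3.124, -0.082, -0.261]
force: [-0.5, -0.1, -0.2]
width: 0.396
gp [0.4502 0.0229 0.1479] chest rel hinge [np.float64(-0.20780434719804375), np.float64(0.000792371865936513), np.float64(0.04787324268512791)] F [-0.4765 -0.1353 -0.2295] 36.39441040695809 J [-0.5417  0.1976  0.4163  2.2586 -0.1299  0.5389  0.0192] elev 80.44348512654888 xax [0.9848 0.0515 0.166 ]
```

View pics/c13.png

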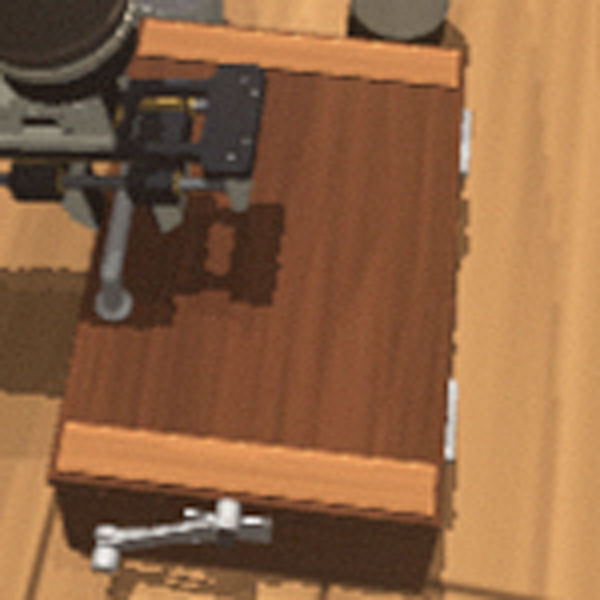

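Both fingers are clear of the bar and the force is zero. I back out along the tool.

```bash
python3 -m pendant '[{"dp":[0,0,-0.01],"rotation":[0,0,0],"fingers":0.2},{"dp":[0,0,-0.025],"rotation":[0,0,0],"fingers":0.2},{"dp":[0,0,-0.045],"rotation":[0,0,0],"fingers":0.2},{"dp":[0,0,-0.07],"rotation":[0,0,0],"fingers":0.2},{"dp":[0,0,-0.1],"rotation":[0,0,0],"fingers":0.2},{"dp":[-0.01,0,-0.14],"rotation":[0,0,0],"fingers":0.2},{"dp":[-0.03,0,-0.18],"rotation":[0,0,0],"fingers":0.2},{"dp":[-0.05,0,-0.2],"rotation":[0,0,0],"fingers":0.2},{"dp":[-0.05,0,-0.2],"rotation":[0,0,0],"fingers":0.2},{"dp":[-0.05,0,-0.2],"rotation":[0,0,0],"fingers":0.2}]' 20
python3 st.py; python3 - <<'E'
from h import *
cv2.imwrite("pics/sf.png",arm.get_image("scene"));cv2.imwrite("pics/tf.png",arm.get_image("top"))
a=cv2.imread("pics/sf.png")[160:320,220:380]
cv2.imwrite("pics/c14.png",cv2.resize(a,(600,600),interpolation=2))
E
```

```text
clock: 21.32
position: [0.3711, 0.0183, 0.3182]
ee_rot: [-3.124, -0.082, -0.261]
force: [0.3, 0.2, 0.0]
width: 0.402
gp [0.368  0.0181 0.3367] chest rel hinge [np.float64(-0.29014114206180724), np.float64(0.0005590854613279039), np.float64(0.23669552538762947)] F [0.2568 0.2169 0.049 ] 36.97698463301651 J [-0.6545 -0.2314  0.3441  2.0992  0.1332  1.1015 -0.3112] elev 80.4273600555241 xax [0.9847 0.0513 0.1663]
```

View pics/sf.png

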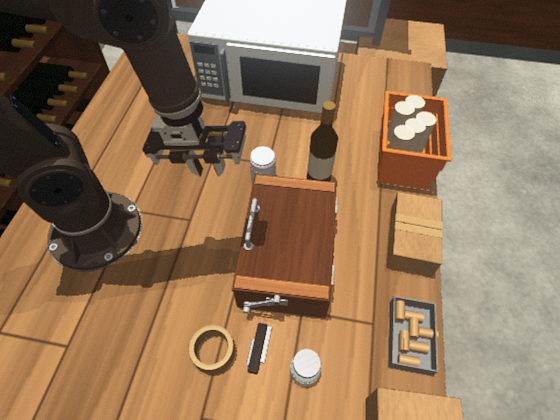

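View pics/c14.png

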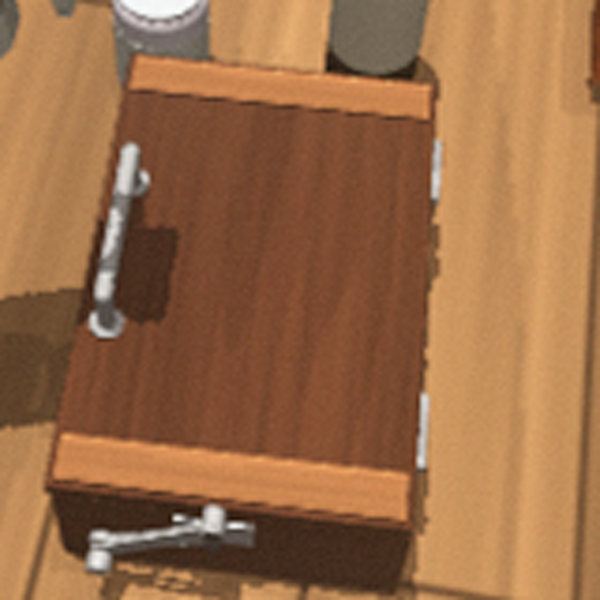

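View pics/tf.png

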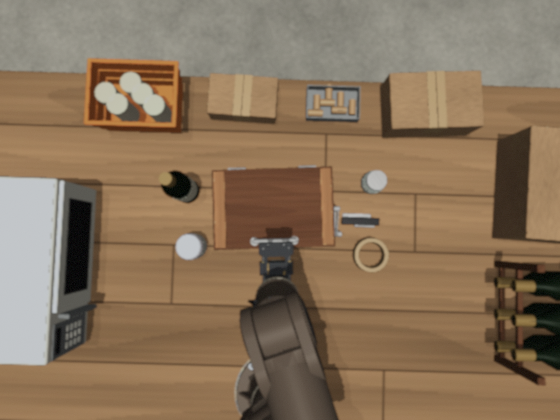

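The lid is flat, with the bar at scene (250,222). The tape roll, corkscrew, jar, tin and standing bottle are at their earlier pixels. One last height check before handing in.

```bash
python3 - <<'E'
from h import *
P=[ch(-.205,y,.05) for y in(.055,-.055)]
print("expected px if shut",proj("scene",P),"3.5mm higher",proj("scene",[p+[0,0,.0035] for p in P]))
print("seen", (220+130/3.75,160+150/3.75),(220+103/3.75,160+312/3.75))
a=cv2.imread("pics/top0.png");b=cv2.imread("pics/tf.png");d=cv2.absdiff(a,b).max(2)
print("top diff jar/corkscrew/tape/tin/bottle",[int(np.percentile(d[y0:y1,x0:x1],90)) for x0,x1,y0,y1 in((362,388,170,193),(343,380,212,228),(353,390,237,273),(175,205,233,260),(160,198,170,200))])
E
```

```text
expected px if shut [[256.2682 200.7276]
 [248.7923 238.7476]] 3.5mm higher [[256.2164 199.9231]
 [248.7144 238.0063]]
seen (254.66666666666666, 200.0) (247.46666666666667, 243.2)
top diff jar/corkscrew/tape/tin/bottle [3, 3, 3, 3, 6]
```

```bash
python3 -c "
from cell import arm
print(arm.sign_off())"
```

```text
the job is handed in; nothing more can be done
None
```

The chest is shut and the job is handed in, at about 21 s of the 64 s allowed.

- **Stay:** I gripped the knee knob and lifted it about 21 mm up and forwards, past centre. When I let go, the lid hung by itself at about 73°.
- **Lid:** I took the bar pull and lowered the lid along its arc without letting go until it seated. The final downward move met about 31 N at the wrist as it seated. I then relaxed, opened the fingers and backed clear.
- **Final pictures:** The lid lies flat and the stay is folded. The jar, corkscrew, tape, tin and standing bottle show no change in the top view. The bottles inside are hidden under the lid, but I never touched them.
- **Checks that disagreed:**
    - The knob sat about 4 mm further left than I had measured, and the grip pulled the gripper over to it.
    - Joint 6 came to 0.122 rad (limit 0.12) while gripping the knob. I turned the wrist to get away from the limit before lifting.
    - The last pixel check was about 1 px off at one end of the bar and 4–5 px at the other, where I had picked the bracket rather than the bar. It cannot tell lid height to within a few millimetres, so the seating rests on the contact force and the flat lid in the pictures.

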